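Switch on the soldering workplace

ROBOT

A 6-joint arm with a two-finger parallel gripper is mounted at the origin on the work surface. World frame = base frame: x ahead of the robot, y to its left, z up, the work surface at z = 0. Lengths are in m, angles in rad, forces in N, time in s.
With the tool pointing down it reaches from about 0.375 to 0.9 m from the base axis. Payload 3.1 kg.
Tool frame: the origin (TCP) lies on the centre line of the jaws, within the pads' length; the fingertips stand ahead of it and the grasp point (between the pads) lies 3 mm ahead of it (robot.tip_reach is the z of the fingertips in the tool frame, in m); z points along the fingers, y is the line along which they close (so a half turn about z gives the same grasp; the last joint's range is limited). The gripper opens to 87 mm and grips with 3 to 60 N. Pads are 19 mm wide; open, the fingers measure 117 mm over their backs; the gripper's body (75 mm by 190 mm) begins 51 mm behind the grasp point.
Start: joints at [-1.433, 0.527, 1.433, -0, 1.181, -0.178], TCP at [0.195, -0.594, 0.245] pointing down, gripper open.
Joint ranges: [-3.08, 3.08], [-0.75, 2.2], [0.22, 2.44], [-1.43, 4.57], [0, 2.65], [-2.85, 2.85]. Speed limits (rad/s): [2.79, 2.79, 3.14, 3.14, 3.14, 3.14].

INTERFACE

Orientations are given as a unit quaternion [x, y, z, w].
In Python, from rig import sensors, eyes, ticket, robot gives the robot as it stands.
- The arm moves only by the tool drive_tool, never from a script. Its argument "deltas" is a list that holds one entry, the list of rows, each a list of 6 numbers: the shift along the tool's x, y, z in mm, then the turn, a rotation vector about the tool's x, y, z in rad. A call has 1 to 8 rows; each row shifts and turns the commanded pose from where the row before left it, along the tool's axes as they then stand; what a row does not reach is not made up. A row lasts 1/12 s, in which the tool goes at most 41.7 mm and 7.16 degrees, less where a joint would pass 70% of its speed; a pose out of reach is approached as far as the arm can. A call is refused whole if a number of a shift passes 41.7 or a number of a turn 0.125, either way. A call with a gripper value outside its range is refused whole. "gripper" is the opening in per cent of the stroke, from 0 (shut) to 100 (fully open), set as the call begins (left out, the last holds). The fingers move at their own pace and stop on an object; "squeeze" is the grip in N (left out, the last holds). Time passes only in rows, so rows that do not move let the fingers close. It gives the time, the measured TCP pose, the force, the opening and the grip force at its end, in the units of the state.
- sensors.get_obs(): the state, without advancing time (a new reading comes with each control period).
- eyes.camera(name): name is "scene" or "top" or "wrist"; returns a dict with "img" (480x640x3 uint8, red, green, blue), "fov_y" (degrees; the focal length in pixels is half the picture's height over the tangent of half this angle, whatever the lens; pixels are square), "cx", "cy" (the principal point, pixels), "xyz" and "attitude" of the camera in the world; the wrist camera has in their place "hand_eye" (4x4, takes a point from camera to tool coordinates, whose origin is the TCP and whose axes are the flange's). Camera axes: x right, y up, looking along -z (the intrinsics and any distortion apply to the point x, -y, -z); pixel columns grow to the right and rows downward; lengths in m; the calibration is good to about 2 mm. A picture is of the moment at which its call begins: read the wrist's pose just before it. There is no depth.
- ticket.hand_in(): hands the job in; it is judged then, once.
The state is a dict: "time": time; "q": joint angles; "joint_velocities": joint speeds; "joint_torque": joint torques, N m; "position": TCP position; "tool_rot": TCP orientation; "ft_force": force on the tool from outside, world axes, zero at the start; "moment": the same for the moment, N m; "grip_width": finger opening in m; "grip_force": force on a finger pad.
Only numpy, scipy, OpenCV 4.12 (cv2) and the standard library are available. Lean on these libraries where they do the work, as an engineer would, in place of code of your own. Each camera call takes 0.05 s, during which the arm holds its last target. There are 200 camera calls.

TASK

Switch on the soldering workplace with closed fingertips: press the green ON button of the bench supply right in and let it go, then press the raised right half of the soldering station's green rocker down flat so that it stays on, then press the middle one of the station's three white preset keys right in and let it go. Only press: lift nothing, do not press any other button or key, and leave the things standing about on the bench where they are.

Things in the scene. Friction and masses are not known exactly. Their poses are not given: they have to be found in the camera images.
- supply: bench supply, fixed: a light grey wedge 270 mm wide, 170 deep, 45 high in front, 100 behind; its panel slopes up away from the worker (local +x) at 18 degrees. Upper row: three white sockets. Lower row, left (+y) to right: red emergency mushroom on a yellow disc, red OFF button, green ON button, small white lamp. Origin: centre of the underside
- on_button_top (a point): centre of the flat top of the green ON button: a round cap, diameter 23 mm, in a steel bezel of diameter 30. The top stands 12.5 mm above the panel and 7.5 mm above the bezel. Axes: z is the outward normal of the panel (the button moves along -z), x runs up the slope, y to the left. OFF lies 80 mm to the left, the lamp 41 mm to the right
- on_button (a joint): travel of the green ON button, m: 0 out, 0.006 fully in; springs back; about 2 N to start it, 6 N fully in
- off_button (a joint): travel of the red OFF button (same size as ON), m: 0 out, 0.006 in; not to be pressed
- emergency_button (a joint): travel of the red emergency mushroom (diameter 40 mm, 31 mm tall, 163 mm left of ON), m: 0 out, 0.006 in; not to be pressed
- station: soldering station, fixed: a dark wedge with a teal line, 200 mm wide, 155 deep, 45 high in front, 95 behind; its panel slopes up away from the worker (local +x) at 18 degrees. Upper part: dark display. Lower row, left (+y) to right: green mains rocker in a black frame, then three white preset keys with one, two and three dots. Origin: centre of the underside
- rocker_on_end (a point): middle of the outer top edge of the rocker's right half (white bar), the spot to press. Off, it stands 5.5 mm above the bottom of the rocker's V, which is the pivot, 15 mm to its left; on, the half lies flat, 4.5 mm above the panel, 1.5 mm above the frame. Turns with the rocker; off: z is the panel's outward normal, x up the slope, y left. Nearer the pivot a broad fingertip is blocked by the rising left half
- station_rocker (a joint): angle of the mains rocker (32 mm long left to right, 22 mm wide, shallow V top), rad: 0 off (left half flat, right half standing up), 0.35 fully on (right half flat); stays where it is left; some 2 to 3 N at its end moves it
- preset_2_top (a point): centre of the top of the middle preset key (two dots), a white key 16 x 16 mm whose top stands 7.6 mm above the panel. Axes: z is the panel's outward normal (the key moves along -z), x up the slope, y left. The other two keys lie 36 mm to its left and right; the rocker's pivot lies 88 mm to its left
- preset_2 (a joint): travel of the middle key, m: 0 out, 0.004 fully in; springs back; about 1.2 N to start it, 4 N fully in
- preset_1 (a joint): travel of the left key (one dot), m: 0 out, 0.004 in; not to be pressed
- preset_3 (a joint): travel of the right key (three dots), m: 0 out, 0.004 in; not to be pressed
- board_holder: a yellow board holder with black jaws and a tan circuit board, 175 x 66 x 70 mm, 0.6 kg; loose, to be left alone; origin on its underside, near its middle
- iron_stand: a black soldering-iron stand with a teal-handled iron leaning in it, 150 x 85 mm foot, 205 mm high; the handle leans towards its local -x; loose, to be left alone; origin on its underside, near its middle
- solder_spool: an aluminium-grey solder spool standing on end, diameter 60, height 45 mm; loose, to be left alone; origin on its underside, near its middle
- tip_cleaner: a round black tip-cleaner pot with brass wool, diameter 80, height 57 mm; loose, to be left alone; origin on its underside, near its middle
- screwdriver: a screwdriver with a yellow handle, 190 mm long, lying; loose, to be left alone; origin on its underside, near its middle
- side_cutters: side cutters with red handles, 125 mm long, lying; loose, to be left alone; origin on its underside, near its middle
- multimeter: a yellow hand multimeter, 160 x 80 x 45 mm, lying on its back; loose, to be left alone; origin on its underside, near its middle

How it is judged:
On the way, in this order (a step that is already met when the one before it is completed fails the run):
1. the green ON button of the bench supply is pressed in (at least 4 of its 6 mm) (value of joint on_button above 0.004 m), for 0.1 s.
2. ON is let go again (value of joint on_button below 0.0015 m), for 0.05 s.
3. the station's rocker is pressed over to on (at least 0.27 of 0.35 rad) (value of joint station_rocker above 0.27 rad), for 0.2 s.
4. the middle preset key is pressed in (at least 2.5 of its 4 mm) with the station on (value of joint preset_2 above 0.0025 m and value of joint station_rocker above 0.27 rad), for 0.1 s.
At the end, for the whole second after the job is handed in: the station's rocker is on (at least 0.27 of 0.35 rad), all buttons and keys are out again (less than 1.5 mm in), and every loose thing lies still within 20 mm of where it started (value of joint station_rocker above 0.27 rad and value of joint each of on_button, off_button, emergency_button, preset_1, preset_2, preset_3 below 0.0015 m and distance of each of board_holder, iron_stand, solder_spool, tip_cleaner, screwdriver, side_cutters, multimeter from where it was at the start of the episode below 0.02 m and linear speed of each of board_holder, iron_stand, solder_spool, tip_cleaner, screwdriver, side_cutters, multimeter below 0.02 m/s); the robot touches nothing.
It fails at once if the red OFF button is pressed (value of joint off_button above 0.002 m).
It fails at once if the emergency-off mushroom is pressed (value of joint emergency_button above 0.002 m).
It fails at once if a preset key other than the middle one is pressed (value of joint any of preset_1, preset_3 above 0.002 m).
It fails at once if the middle key is pressed while the station is still off (value of joint preset_2 above 0.002 m and value of joint station_rocker below 0.2 rad).
It fails at once if a loose thing on the bench is lifted, carried or pushed away (20 mm) (distance of any of board_holder, iron_stand, solder_spool, tip_cleaner, screwdriver, side_cutters, multimeter from where it was at the start of the episode above 0.02 m).
It also fails if it takes over 42 s, if anything falls off the work surface, if the arm or the gripper's body presses on something with over 40 N, if the wrist force passes 120 N, or if a joint passes its speed limit or range.

## Working session

There is one attempt and no reset: what is moved stays moved. The work goes in short steps, Python scripts to look and compute and a tool call to move; the robot and the scene stay as the last step left them, time stands still between calls to the robot, and variables do not carry over. Pictures are saved under pics/ and viewed, at most 10 in all, crops included, and the job is handed in when it is done.

Besides the shell and the picture viewer there is one more tool, called after "Emit:" by a JSON object that holds its "api" and its "payload". drive_tool: Moves the arm, as the interface text tells. Its arguments: {"type":"object","properties":{"deltas":{"type":"array"},"gripper":{"type":"number"},"squeeze":{"type":"number"}},"required":["deltas"]}

```bash
mkdir -p pics; ls
python3 - <<'E'
from rig import sensors, eyes, ticket, robot
import cv2,numpy as np
print(robot.tip_reach, sensors.get_obs())
ims=[]
for n in ("scene","top"):
    c=eyes.camera(n); im=c.pop("img"); print(n,c)
    cv2.imwrite(f"pics/{n}0.png",im[:,:,::-1])
E
```

```text
pics
0.022 {'time': 0.0, 'q': array([-1.43250391e+00,  5.28430361e-01,  1.43389534e+00, -5.22617310e-06,
        1.18138627e+00, -1.78471962e-01]), 'joint_velocities': array([-0.00142665,  0.00025096,  0.00108956,  0.00061423,  0.00083383,
        0.00093939]), 'joint_torque': array([-1.37560387e-04, -4.40039885e+01, -1.76589417e+01,  6.32290402e-02,
        5.82777383e-02, -1.50769729e-04]), 'position': array([ 0.19463162, -0.59320711,  0.24359579]), 'tool_rot': array([ 9.87483027e-01,  1.57721745e-01,  1.88709027e-05, -1.05949065e-03]), 'ft_force': array([ 0.09619743, -0.26600991, -0.12689211]), 'moment': array([ 0.02882627,  0.00856014, -0.00331075]), 'grip_force': 0.0, 'grip_width': 0.0868396806520428}
scene {'fov_y': 57.49636173238451, 'cx': 319.0054489529351, 'cy': 241.84175288585493, 'xyz': array([ 1.29158372, -0.02100477,  0.52573313]), 'attitude': array([0.35286895, 0.34343992, 0.61111509, 0.61973452])}
top {'fov_y': 57.30404590154886, 'cx': 316.5855185884863, 'cy': 237.1651762728158, 'xyz': array([0.41733985, 0.0013858 , 0.80767164]), 'attitude': array([-0.05713554,  0.07047873,  0.705697  , -0.7026806 ])}
```

View pics/scene0.png

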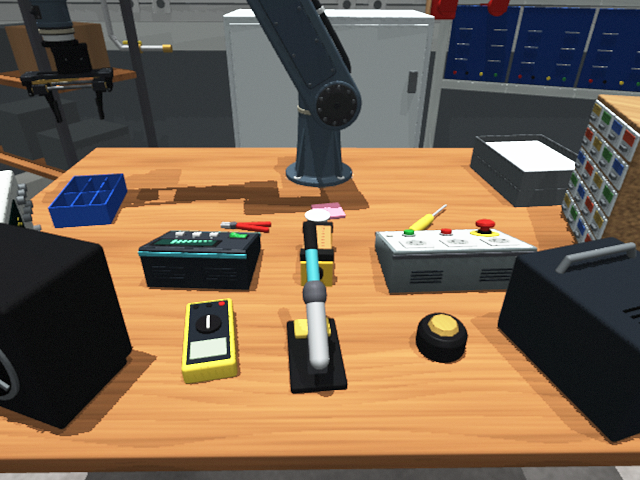

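View pics/top0.png

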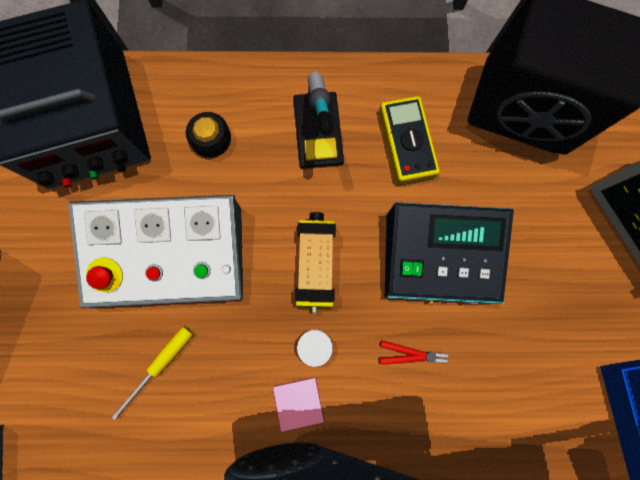

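The scene view shows the station (left) and the supply (right). In the top view ON is near (202,271), the rocker near (412,269) and the keys near (443/464/485, 272). The panel corners are at about (71,203), (236,196), (242,300), (82,306) on the supply and (389,205), (513,209), (503,302), (387,297) on the station.

```bash
cat > h.py <<'E'
import numpy as np, cv2
from scipy.spatial.transform import Rotation as R
from rig import sensors, eyes, ticket, robot
def cam(n):
    o=sensors.get_obs(); c=eyes.camera(n)
    if "hand_eye" in c:
        T=np.eye(4);T[:3,:3]=R.from_quat(o["tool_rot"]).as_matrix();T[:3,3]=o["position"]
        M=T@np.array(c["hand_eye"]); c["R"],c["p"]=M[:3,:3],M[:3,3]
    else: c["R"],c["p"]=R.from_quat(c["attitude"]).as_matrix(),np.array(c["xyz"])
    c["f"]=240/np.tan(np.radians(c["fov_y"]/2)); return c
def ray(c,uv):
    d=c["R"]@np.array([(uv[0]-c["cx"])/c["f"],-(uv[1]-c["cy"])/c["f"],-1]); return c["p"],d
def onplane(c,uv,n,d0):  # n.x=d0
    p,d=ray(c,uv); return p+d*(d0-n@p)/(n@d)
def onz(c,uv,z): return onplane(c,uv,np.array([0,0,1.]),z)
def tri(c1,u1,c2,u2):
    p,d=ray(c1,u1);q,e=ray(c2,u2); d/=np.linalg.norm(d);e/=np.linalg.norm(e)
    s=np.linalg.lstsq(np.c_[d,-e],q-p,rcond=None)[0]; a,b=p+s[0]*d,q+s[1]*e
    return (a+b)/2,np.linalg.norm(a-b)
def blobs(m,lo=15,hi=5000):
    n,l,s,c=cv2.connectedComponentsWithStats(m.astype(np.uint8)); return [(c[i].round(1),s[i,2:]) for i in range(1,n) if lo<s[i,4]<hi]
def hsv(im): return cv2.cvtColor(im,cv2.COLOR_RGB2HSV)
E
python3 - <<'E'
from h import *
t=cam("top");s=cam("scene")
def green(c): h=hsv(c["img"]); return (h[...,0]>45)&(h[...,0]<75)&(h[...,1]>150)&(h[...,2]>70)
for c in(t,s): print("green",blobs(green(c)))
h=hsv(t["img"]); m=(h[...,1]<50)&(h[...,2]>170); m[:260]=0;m[290:]=0;m[:,:430]=0;m[:,500:]=0
print("white",blobs(m,10))
for nm,C,hb in(("sup",[(71,203),(236,196),(242,300),(82,306)],.1),("sta",[(389,205),(513,209),(503,302),(387,297)],.095)):
    P=[onz(t,u,z) for u,z in zip(C,(hb,hb,.045,.045))]; print(nm,np.round(P,4).tolist())
    print(" widths",[np.linalg.norm(P[i]-P[j]).round(4) for i,j in((0,1),(3,2),(0,3),(1,2))], "yaw",[round(np.degrees(np.arctan2(*( (P[i]-P[j])[:2]*[-1,1]))),2) for i,j in((0,1),(3,2))])
E
```

```text
green [(array([ 92.2, 173.7]), array([ 8,  7, 37], dtype=int32)), (array([412. , 268.1]), array([ 21,  15, 239], dtype=int32)), (array([200.5, 270.8]), array([ 14,  13, 137], dtype=int32))]
green [(array([408.7, 231.8]), array([10,  5, 44], dtype=int32)), (array([237.5, 235.1]), array([17,  5, 57], dtype=int32))]
white [(array([442.2, 271.2]), array([ 9,  9, 69], dtype=int32)), (array([463.2, 272.4]), array([ 9,  9, 62], dtype=int32)), (array([484.5, 273.5]), array([ 8,  8, 55], dtype=int32))]
sup [[0.6048, 0.3911, 0.1], [0.6165, 0.121, 0.1], [0.4475, 0.1151, 0.045], [0.4388, 0.386, 0.045]]
 widths [np.float64(0.2703), np.float64(0.2711), np.float64(0.175), np.float64(0.1778)] yaw [np.float64(2.48), np.float64(1.84)]
sta [[0.6021, -0.1343, 0.095], [0.5949, -0.3435, 0.095], [0.4417, -0.3358, 0.045], [0.4513, -0.1345, 0.045]]
 widths [np.float64(0.2093), np.float64(0.2015), np.float64(0.1589), np.float64(0.1614)] yaw [np.float64(-1.97), np.float64(-2.74)]
```

```bash
cat >> h.py <<'E'
def plane(yaw,pf,off):
    a=np.radians(18);y=np.radians(yaw); n=np.array([-np.sin(a)*np.cos(y),-np.sin(a)*np.sin(y),np.cos(a)]); return n,n@np.array(pf)+off
def axes(yaw): # columns x up slope,y left,z normal
    return R.from_euler("ZY",[yaw,-18],degrees=True).as_matrix()
E
python3 - <<'E'
from h import *
t=cam("top");s=cam("scene")
fs=(np.array([.4475,.1151,.045])+[.4388,.386,.045])/2; ft=(np.array([.4417,-.3358,.045])+[.4513,-.1345,.045])/2
print(axes(2.2)[:,2],plane(2.2,fs,0)[0])
print("on",onplane(t,(200.5,270.8),*plane(2.2,fs,.0125)),"tri",tri(t,(200.5,270.8),s,(408.7,231.8)))
print("rock c",onplane(t,(412,268.1),*plane(-2.4,ft,.005)),"tri",tri(t,(412,268.1),s,(237.5,235.1)))
K=[onplane(t,u,*plane(-2.4,ft,.0076)) for u in((442.2,271.2),(463.2,272.4),(484.5,273.5))]; print(K, [np.linalg.norm(K[i+1]-K[i]) for i in(0,1)])
o=sensors.get_obs(); M=R.from_quat(o["tool_rot"]).as_matrix(); print(M.round(3))
E
```

```text
[-0.30878922 -0.01186249  0.95105652] [-0.30878922 -0.01186249  0.95105652]
on [0.49488536 0.18091526 0.07407217] tri (array([0.49538088, 0.18283543, 0.07074183]), np.float64(0.0021594372823400747))
rock c [ 0.49885634 -0.17505763  0.06643636] tri (array([ 0.49884619, -0.17500351,  0.06650232]), np.float64(7.486672797282212e-05))
[array([ 0.49320081, -0.22590957,  0.06802609]), array([ 0.49103568, -0.26171764,  0.06781042]), array([ 0.48902983, -0.29807698,  0.06765397])] [np.float64(0.03587411466895963), np.float64(0.036414957436590546)]
[[ 0.95   0.311 -0.   ]
 [ 0.311 -0.95   0.001]
 [ 0.    -0.001 -1.   ]]
```

Emit:
{"api": "drive_tool", "payload": {"deltas": [[[0,0,0,0,0,-0.12],[0,0,0,0,0,-0.12],[0,0,0,0,0,-0.12],[0,0,0,0,0,-0.12],[0,0,0,0,0,-0.12],[0,0,0,0,0,-0.12],[0,0,0,0,0,-0.12],[0,0,0,0,0,-0.12]]], "gripper": 0}}

```text
time: 0.97
position: [0.1947, -0.5938, 0.2444]
tool_rot: [0.801, 0.598, 0.0, -0.0]
ft_force: [-0.9, -0.2, -0.3]
grip_width: 0.0417
grip_force: 0.0
```

Emit:
{"api": "drive_tool", "payload": {"deltas": [[[0,0,0,0,0,-0.12],[0,0,0,0,0,-0.12],[36,21,3,0,0,0],[36,21,3,0,0,0],[36,21,3,0,0,0],[36,21,3,0,0,0],[36,21,3,0,0,0],[36,21,3,0,0,0]]]}}

```text
time: 1.63
position: [0.3325, -0.3839, 0.2266]
tool_rot: [0.726, 0.687, 0.0, 0.0]
ft_force: [-0.3, -0.3, -0.1]
grip_width: 0.0006
grip_force: 0.0
```

Emit:
{"api": "drive_tool", "payload": {"deltas": [[[36,21,3,0,0,0],[36,21,3,0,0,0],[36,21,3,0,0,0],[36,21,3,0,0,0],[36,21,3,-0.105,0,0],[0,0,0,-0.105,0,0],[0,0,0,-0.105,0,0],[0,0,0,0,0,0]]]}}

```text
time: 2.3
position: [0.4431, -0.2086, 0.2105]
tool_rot: [0.717, 0.679, 0.109, 0.112]
ft_force: [-0.8, 0.9, -0.4]
grip_width: 0.0007
grip_force: 0.0
```

Run:
```python
from h import *
c=cam("wrist"); cv2.imwrite("pics/w1.png",c["img"][:,:,::-1]); print({k:c[k] for k in c if k not in("img",)}); np.savez("w1.npz",**{k:c[k] for k in("img","R","p","f","cx","cy")})
```

```text
{'fov_y': 58.32487852182488, 'cx': 315.6629883991922, 'cy': 232.4373611961315, 'hand_eye': array([[ 2.97423356e-04,  9.66648375e-01,  2.56107069e-01,
         6.99184175e-02],
       [ 9.99999908e-01, -3.66563389e-04,  2.22229615e-04,
         2.24840704e-04],
       [ 3.08697371e-04,  2.56106980e-01, -9.66648395e-01,
        -1.39628257e-01],
       [ 0.00000000e+00,  0.00000000e+00,  0.00000000e+00,
         1.00000000e+00]]), 'R': array([[ 0.95019157,  0.13019343, -0.2831707 ],
       [-0.05204447,  0.96209434,  0.26770477],
       [ 0.30729034, -0.23963335,  0.92094979]]), 'p': array([ 0.40418678, -0.13706053,  0.3437071 ]), 'f': np.float64(430.0912608539156)}
```

View pics/w1.png

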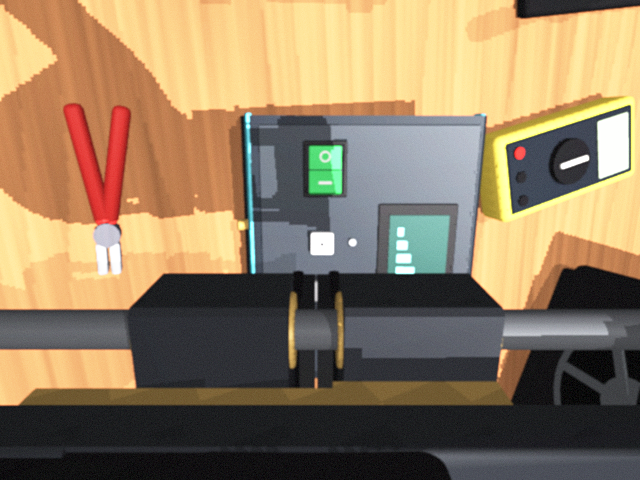

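The wrist view shows the rocker centred near (325,169), with its lower "–" half being the right half, and key 1 at (322,243). Keys 2 and 3 are hidden behind the fingers.

Run:
```python
from h import *
c=dict(np.load("w1.npz")); ft=(np.array([.4417,-.3358,.045])+[.4513,-.1345,.045])/2
h=hsv(c["img"]); g=(h[...,0]>45)&(h[...,0]<80)&(h[...,1]>130)&(h[...,2]>90); g[:,400:]=0
ys,xs=np.nonzero(g); print("green box",np.percentile(xs,[0,1,99,100]),np.percentile(ys,[0,1,99,100]))
b=[xs[abs(ys-y)<2].mean() for y in(ys.min()+3,ys.max()-3)]; print("mid cols top/bottom",b)
w=(h[...,1]<40)&(h[...,2]>200); w[:225]=0;w[262:]=0;w[:,:300]=0;w[:,345:]=0; k=blobs(w); print(k)
for yaw in(-2.4,-3):
    A=axes(yaw)
    e=onplane(c,(b[1],ys.max()+.5),*plane(yaw,ft,.010)); l=onplane(c,(b[0],ys.min()-.5),*plane(yaw,ft,.0045))
    k1=onplane(c,k[0][0],*plane(yaw,ft,.0076))
    print(yaw,"on_end",e,"left end",l,"key1",k1,"key2",k1-.036*A[:,1])
    print(" end-left in panel",A.T@(e-l),"key1-end",A.T@(k1-e))
```

```text
green box [309. 309. 341. 342.] [145. 145. 194. 194.]
mid cols top/bottom [np.float64(321.6233766233766), np.float64(324.0326086956522)]
[(array([322. , 243.1]), array([ 23,  23, 522], dtype=int32))]
-2.4 on_end [ 0.49547644 -0.19065834  0.07080871] left end [ 0.49733525 -0.15774451  0.06518127] key1 [ 0.49319117 -0.22557445  0.0680184 ] key2 [ 0.49168365 -0.26154287  0.0680184 ]
 end-left in panel [ 0.00128353 -0.03296279  0.0055    ] key1-end [-0.0016432  -0.03498118 -0.0024    ]
-3 on_end [ 0.4955243  -0.19068643  0.07066565] left end [ 0.49741699 -0.15776266  0.06493687] key1 [ 0.49320281 -0.22558603  0.06798234] key2 [ 0.49131872 -0.26153669  0.06798234]
 end-left in panel [ 0.00161147 -0.03297771  0.0055    ] key1-end [-0.00129692 -0.03497326 -0.0024    ]
```

```bash
cat >> h.py <<'E'
def go(target,yaw,zoff=0):
    """print shift in tool axes (mm) to put fingertips at target + zoff along panel normal, and turn needed"""
    o=sensors.get_obs(); M=R.from_quat(o["tool_rot"]); A=axes(yaw); T=np.c_[A[:,1],A[:,0],-A[:,2]]
    Mm=M.as_matrix(); p=np.array(target)+A[:,2]*zoff-T[:,2]*robot.tip_reach
    print("shift mm (tool axes now)",(Mm.T@(p-o["position"])*1000).round(1),"after-turn axes",(T.T@(p-o["position"])*1000).round(1),"turn",(M.inv()*R.from_matrix(T)).as_rotvec().round(4))
E
python3 - <<'E'
from h import *
go([.495,.122,.074],2.2,.1)
E
```

```text
shift mm (tool axes now) [331.3 -11.8  19.3] after-turn axes [330.3  18.1  28. ] turn [-0.0027  0.0263 -0.0905]
```

Emit:
{"api": "drive_tool", "payload": {"deltas": [[[41,0,0,0,0,0],[41,0,0,0,0,0],[41,0,0,0,0,0],[41,-1,0,0,0,0],[41,-2,0,0,0,0],[41,-3,4,0,0,0],[41,-3,7,0,0,0],[41,-3,8,-0.003,0.026,-0.09]]]}}

```text
time: 3.02
position: [0.4604, 0.1176, 0.1909]
tool_rot: [0.684, 0.712, 0.114, 0.112]
ft_force: [1.0, -0.4, 0.1]
grip_width: 0.0002
grip_force: 0.0
```

Emit:
{"api": "drive_tool", "payload": {"deltas": [[[0,0,0,0,0,0],[0,0,0,0,0,0]]]}}

```text
time: 3.18
position: [0.4594, 0.1174, 0.19]
tool_rot: [0.683, 0.713, 0.113, 0.111]
ft_force: [0.0, 0.2, -0.1]
grip_width: 0.0002
grip_force: 0.0
```

Run:
```python
from h import *
c=cam("wrist"); cv2.imwrite("pics/w2.png",c["img"][:,:,::-1])
fs=(np.array([.4475,.1151,.045])+[.4388,.386,.045])/2
h=hsv(c["img"]); g=(h[...,0]>45)&(h[...,0]<80)&(h[...,1]>130)&(h[...,2]>70)
for ctr,sz in blobs(g,100): 
    on=onplane(c,ctr,*plane(2.2,fs,.0125)); print(ctr,sz,on); go(on,2.2,.03)
r=((h[...,0]<8)|(h[...,0]>172))&(h[...,1]>150)&(h[...,2]>80)
for ctr,sz in blobs(r,100): print("red",ctr,sz,onplane(c,ctr,*plane(2.2,fs,.0125)))
```

```text
[314.2 129.1] [  37   37 1067] [0.494034   0.18228746 0.07381287]
shift mm (tool axes now) [65.1 -1.  69.9] after-turn axes [64.8 -0.9 70.1] turn [0.0044 0.0034 0.0035]
```

View pics/w2.png

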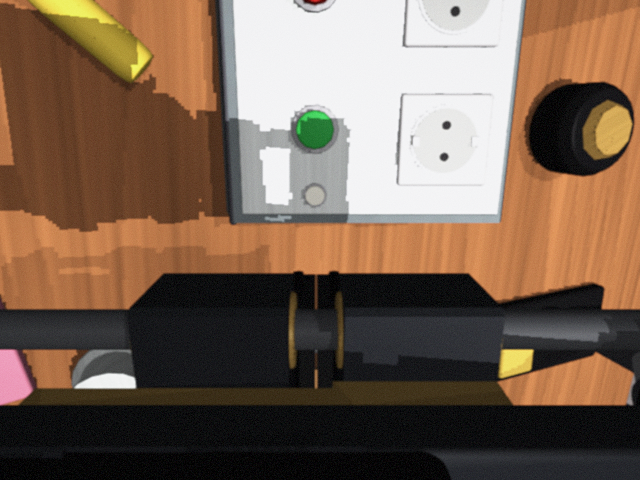

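The wrist view shows ON at (314,129), and the measured position agrees with the top view. I'll approach it now.

Emit:
{"api": "drive_tool", "payload": {"deltas": [[[33,-0.5,10,0,0,0],[32,-0.5,20,0,0,0],[0,0,20,0,0,0],[0,0,20,0,0,0],[0,0,13,0,0,0],[0,0,12,0,0,0],[0,0,0,0,0,0],[0,0,0,0,0,0]]]}}

```text
time: 3.9
position: [0.4856, 0.1797, 0.099]
tool_rot: [0.685, 0.711, 0.113, 0.111]
ft_force: [1.5, -0.2, 0.3]
grip_width: 0.0003
grip_force: 0.0
```

Run:
```python
from h import *
go([.494,.1823,.0738],2.2,0); print(sensors.get_obs()["ft_force"])
```

```text
shift mm (tool axes now) [2.3 0.2 4.6] after-turn axes [2.3 0.3 4.6] turn [ 0.0034  0.0043 -0.0012]
[ 1.52764216 -0.18183494  0.34277918]
```

Emit:
{"api": "drive_tool", "payload": {"deltas": [[[2,0,2,0,0,0],[0,0,2,0,0,0],[0,0,2,0,0,0],[0,0,1.5,0,0,0],[0,0,0,0,0,0],[0,0,0,0,0,0]]]}}

```text
time: 4.4
position: [0.4872, 0.1834, 0.0926]
tool_rot: [0.684, 0.712, 0.114, 0.111]
ft_force: [0.8, -2.1, 2.8]
grip_width: 0.0004
grip_force: 1.5
```

Emit:
{"api": "drive_tool", "payload": {"deltas": [[[0,0,1.5,0,0,0],[0,0,1.5,0,0,0],[0,0,1,0,0,0],[0,0,0,0,0,0],[0,0,0,0,0,0]]]}}

```text
time: 4.82
position: [0.4884, 0.1835, 0.0887]
tool_rot: [0.684, 0.712, 0.114, 0.111]
ft_force: [-1.1, -2.5, 7.8]
grip_width: 0.0006
grip_force: 3.5
```

Emit:
{"api": "drive_tool", "payload": {"deltas": [[[0,0,1,0,0,0],[0,0,1,0,0,0],[0,0,0,0,0,0],[0,0,0,0,0,0]]]}}

```text
time: 5.15
position: [0.4884, 0.1835, 0.0884]
tool_rot: [0.684, 0.712, 0.114, 0.112]
ft_force: [-6.0, -3.4, 23.9]
grip_width: 0.0006
grip_force: 12.2
```

Hard stop reached, so ON is fully in. Letting it go.

Emit:
{"api": "drive_tool", "payload": {"deltas": [[[0,0,-10,0,0,0],[0,0,-15,0,0,0],[0,0,-20,0,0,0],[0,0,-25,0,0,0],[0,0,-25,0,0,0],[0,0,0,0,0,0],[0,0,0,0,0,0]]]}}

```text
time: 5.73
position: [0.4587, 0.183, 0.1773]
tool_rot: [0.684, 0.712, 0.114, 0.111]
ft_force: [-0.1, 0.3, -0.3]
grip_width: 0.0001
grip_force: 0.0
```

Run:
```python
from h import *
go(np.array([.4957,-.1905,.0708])-.001*axes(-2.8)[:,1],-2.8,.08); print(sensors.get_obs()["ft_force"])
```

```text
shift mm (tool axes now) [-372.8  -12.4    7.1] after-turn axes [-372.2   19.6   16.3] turn [ 0.0056 -0.0249  0.0855]
[-0.06376622  0.26594149 -0.3373415 ]
```

Emit:
{"api": "drive_tool", "payload": {"deltas": [[[-41,0,-4,0,0,0],[-41,0,0,0,0,0],[-41,-2,0,0,0,0],[-41,-2,0,0,0,0],[-41,-2,0,0,0,0],[-41,-2,0,0,0,0],[-41,-2,0,0,0,0],[-41,-2,0,0,0,0]]]}}

```text
time: 6.4
position: [0.4585, -0.1405, 0.176]
tool_rot: [0.685, 0.712, 0.113, 0.109]
ft_force: [0.8, 0.1, -0.4]
grip_width: 0.0006
grip_force: 0.0
```

Emit:
{"api": "drive_tool", "payload": {"deltas": [[[-41,0,11,0.005,-0.025,0.085],[0,0,0,0,0,0],[0,0,0,0,0,0],[0,0,0,0,0,0]]]}}

```text
time: 6.73
position: [0.4633, -0.1779, 0.1659]
tool_rot: [0.716, 0.681, 0.107, 0.111]
ft_force: [0.8, 1.3, -0.5]
grip_width: 0.0005
grip_force: 0.0
```

Run:
```python
from h import *
c=cam("wrist");cv2.imwrite("pics/w3.png",c["img"][:,:,::-1])
go(np.array([.4957,-.1905,.0708])-.001*axes(-2.8)[:,1],-2.8,.015)
```

```text
shift mm (tool axes now) [-12.9   2.2  63.9] after-turn axes [-12.7   1.9  64. ] turn [-0.0049 -0.0022  0.0004]
```

Emit:
{"api": "drive_tool", "payload": {"deltas": [[[-13,2,14,0,0,0],[0,0,20,0,0,0],[0,0,15,0,0,0],[0,0,10,0,0,0],[0,0,5,0,0,0],[0,0,0,0,0,0],[0,0,0,0,0,0]]]}}

```text
time: 7.37
position: [0.4851, -0.1915, 0.1072]
tool_rot: [0.715, 0.682, 0.107, 0.112]
ft_force: [0.3, -0.1, -0.2]
grip_width: 0.0006
grip_force: 0.0
```

Run:
```python
from h import *
go(np.array([.4957,-.1905,.0708])-.001*axes(-2.8)[:,1],-2.8,0)
```

```text
shift mm (tool axes now) [ 0.5 -1.2 15.9] after-turn axes [ 0.5 -1.3 15.9] turn [-0.0025 -0.0006  0.0018]
```

Emit:
{"api": "drive_tool", "payload": {"deltas": [[[0,-1,6,0,0,0],[0,0,5,0,0,0],[0,0,3,0,0,0],[0,0,2,0,0,0],[0,0,2,0,0,0],[0,0,1,0,0,0],[0,0,0,0,0,0],[0,0,0,0,0,0]]]}}

```text
time: 8.03
position: [0.4902, -0.1931, 0.0889]
tool_rot: [0.715, 0.681, 0.107, 0.113]
ft_force: [0.7, -0.0, 0.4]
grip_width: 0.0006
grip_force: 0.1
```

Emit:
{"api": "drive_tool", "payload": {"deltas": [[[0,0,1,0,0,0],[0,0,1,0,0,0],[0,0,0.5,0,0,0],[0,0,0,0,0,0],[0,0,0,0,0,0]]]}}

```text
time: 8.45
position: [0.491, -0.1933, 0.0866]
tool_rot: [0.715, 0.681, 0.107, 0.113]
ft_force: [-2.0, -2.2, 2.6]
grip_width: 0.0006
grip_force: 1.4
```

Emit:
{"api": "drive_tool", "payload": {"deltas": [[[0,0,1,0,0,0],[0,0,1,0,0,0],[0,0,0,0,0,0],[0,0,0,0,0,0]]]}}

```text
time: 8.78
position: [0.4911, -0.1933, 0.0863]
tool_rot: [0.715, 0.681, 0.107, 0.114]
ft_force: [-9.2, -1.5, 18.3]
grip_width: 0.0001
grip_force: 10.5
```

Hard stop reached. I'll back off and check the rocker's state.

Emit:
{"api": "drive_tool", "payload": {"deltas": [[[0,0,-10,0,0,0],[0,0,-15,0,0,0],[0,0,-20,0,0,0],[-20,0,-20,0,0,0],[-20,0,-10,0,0,0],[-20,0,0,0,0,0],[0,0,0,0,0,0],[0,0,0,0,0,0]]]}}

```text
time: 9.45
position: [0.4655, -0.2522, 0.156]
tool_rot: [0.716, 0.681, 0.107, 0.113]
ft_force: [-1.2, 0.2, -0.5]
grip_width: 0.0003
grip_force: 0.0
```

Run:
```python
from h import *
c=cam("wrist"); t=cam("top")
a=cv2.resize(c["img"][60:280,220:440],(440,440),interpolation=cv2.INTER_CUBIC); o=np.load("w1.npz")["img"][110:220,270:380]
cv2.imwrite("pics/w4.png",np.hstack([a,cv2.resize(o,(340,440))])[:,:,::-1])
go([.4912,-.2616,.068],-2.8,.015)
```

```text
shift mm (tool axes now) [-10.1  -1.3  54.3] after-turn axes [-10.   -1.5  54.3] turn [-0.0037 -0.0022 -0.0001]
```

View pics/w4.png

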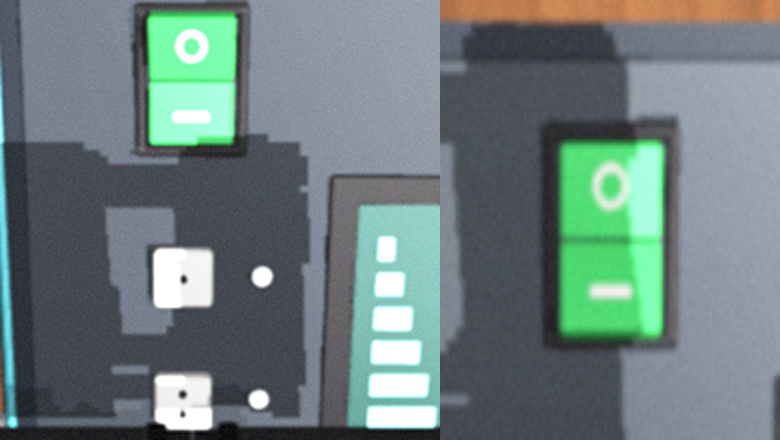

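The crop shows the rocker with its pivot line at crop row 80, ends at rows 13 and 146, and key 1 at row 278. The "–" half is shaded differently from before. I'll check the geometry numerically under both hypotheses.

Run:
```python
from h import *
ft=(np.array([.4417,-.3358,.045])+[.4513,-.1345,.045])/2
c=cam("wrist"); A=axes(-2.8)
h=hsv(c["img"]); g=(h[...,0]>45)&(h[...,0]<80)&(h[...,1]>90)&(h[...,2]>90); g[:,350:]=0;g[:,:270]=0;g[250:]=0
ys,xs=np.nonzero(g); u=xs.mean(); print(ys.min(),ys.max(),u)
f=lambda v,off:(A.T@(onplane(c,(u,v),*plane(-2.8,ft,off)))*1000)[1].round(1)
piv=f(100,.0045); key=(A.T@onplane(c,(311.5,199),*plane(-2.8,ft,.0076))*1000)[1]
print("pivot-key1 (52)",piv-key)
for nm,l,r in(("off",.0045,.010),("on",.010,.0045)): print(nm,"left",f(ys.min()-.5,l)-piv,"right",piv-f(ys.max()+.5,r))
```

```text
70 136 316.28421512898996
pivot-key1 (52) 51.652535541923214
off left 15.0 right 18.299999999999983
on left 14.400000000000006 right 18.5
```

Run:
```python
from h import *
s0=cv2.imread("pics/scene0.png"); s1=cam("scene")["img"][:,:,::-1]; t0=cv2.imread("pics/top0.png"); t1=cam("top")["img"][:,:,::-1]
z=lambda im,x,y,w,h:cv2.resize(im[y:y+h,x:x+w],(390,260),interpolation=cv2.INTER_CUBIC)
cv2.imwrite("pics/cmp.png",np.vstack([np.hstack([z(s0,215,220,45,30),z(s1,215,220,45,30)]),np.hstack([z(t0,390,255,45,30),z(t1,390,255,45,30)])]))
```

```text
(no output)
```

View pics/cmp.png

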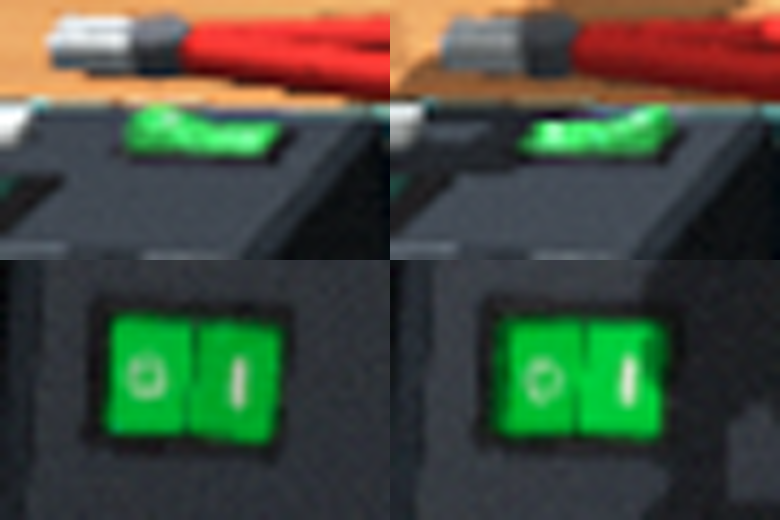

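The before/after pair shows the raised half has changed sides in the scene view, so the rocker is on. Next is the middle key.

Emit:
{"api": "drive_tool", "payload": {"deltas": [[[-10,-1,14,0,0,0],[0,0,15,0,0,0],[0,0,13,0,0,0],[0,0,8,0,0,0],[0,0,4,0,0,0],[0,0,0,0,0,0],[0,0,0,0,0,0]]]}}

```text
time: 10.28
position: [0.4807, -0.2622, 0.1043]
tool_rot: [0.715, 0.681, 0.107, 0.113]
ft_force: [-0.5, 0.2, 0.0]
grip_width: 0.0001
grip_force: 0.0
```

Run:
```python
from h import *
go([.4912,-.2616,.068],-2.8,0); print(sensors.get_obs()["ft_force"])
```

```text
shift mm (tool axes now) [ 1.1 -1.3 15.7] after-turn axes [ 1.1 -1.3 15.7] turn [-0.002   0.      0.0006]
[-0.52465869  0.18345962  0.02951865]
```

Emit:
{"api": "drive_tool", "payload": {"deltas": [[[1,-1,6,0,0,0],[0,0,5,0,0,0],[0,0,3,0,0,0],[0,0,2,0,0,0],[0,0,1,0,0,0],[0,0,1,0,0,0],[0,0,0,0,0,0],[0,0,0,0,0,0]]]}}

```text
time: 10.95
position: [0.4853, -0.2618, 0.087]
tool_rot: [0.715, 0.681, 0.107, 0.113]
ft_force: [-1.1, -0.4, 2.3]
grip_width: 0.0006
grip_force: 1.3
```

Emit:
{"api": "drive_tool", "payload": {"deltas": [[[0,0,1,0,0,0],[0,0,1,0,0,0],[0,0,0,0,0,0],[0,0,0,0,0,0]]]}}

```text
time: 11.28
position: [0.4858, -0.2619, 0.0853]
tool_rot: [0.715, 0.681, 0.107, 0.113]
ft_force: [-2.6, 0.6, 4.9]
grip_width: 0.0004
grip_force: 2.7
```

Emit:
{"api": "drive_tool", "payload": {"deltas": [[[0,0,1,0,0,0],[0,0,0.5,0,0,0],[0,0,0,0,0,0],[0,0,0,0,0,0]]]}}

```text
time: 11.62
position: [0.4859, -0.2618, 0.085]
tool_rot: [0.715, 0.681, 0.107, 0.113]
ft_force: [-7.9, 0.9, 17.2]
grip_width: 0.0007
grip_force: 8.8
```

Hard stop reached, so the key is fully in. Retracting.

Emit:
{"api": "drive_tool", "payload": {"deltas": [[[0,0,-10,0,0,0],[0,0,-15,0,0,0],[0,0,-25,0,0,0],[0,0,-25,0,0,0],[0,0,-15,0,0,0],[0,0,0,0,0,0],[0,0,0,0,0,0],[0,0,0,0,0,0]]]}}

```text
time: 12.28
position: [0.4588, -0.2604, 0.1687]
tool_rot: [0.715, 0.681, 0.107, 0.113]
ft_force: [-0.5, 0.4, 0.2]
grip_width: 0.0003
grip_force: 0.0
```

Run:
```python
from h import *
print(sensors.get_obs()["ft_force"]); print(ticket.hand_in())
```

```text
[-0.46681487  0.41886596  0.21399785]
the job is handed in; nothing more can be done
None
```

I pressed ON fully in and let it go, switched the rocker to on (confirmed in before/after pictures), then pressed the middle preset key fully in and released it; the job was handed in after about 12 s on the robot's clock, and no verdict came back.

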